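# Pump the power hammer's lubricator until the pin is out

### The job

Give the power hammer's slides their oil before work: with the fingertips, push the red plunger of the hand lubricator down in full strokes, letting it spring all the way up each time, until the white indicator pin beside it stands fully out and shows its green band; leave the plunger up. Only press the plunger, do not take hold of it, and never touch the pins. The black-headed lubricator has been served already, so do not press it, and leave all the loose things on the bench where they are.

Things in the scene. Friction and masses are not known exactly. Their poses are not given: they have to be found in the camera images.
- lub_red: the red hand lubricator, bolted down: a 120 x 210 base plate carrying a grey oil tank with the pump on its lid, and a metal distributor block with the indicator pin. Origin on the bench under the plate; in its frame (x, y, z) the pump axis stands at (0, -35), the pin axis at (0, 65); tank lid top at z 118, filler cap at (34, -66) up to z 130, feed pipe on the -x side up to z 141, distributor block 52 x 50 with its top at z 80, pin collar up to z 88.
- head_red (a point): centre of the flat top of the red plunger head: a red round palm head, 46 across, 14 thick, facing up, 226 above the bench when fully up (it moves down with the plunger).
- plunger_red (a joint): travel of the red plunger in m: 0 fully up, 0.026 fully down (hard stop). A spring pushes it back up: about 6 N to start moving it, 12 to 16 N near the bottom. It rises by itself as soon as it is let go.
- pin_red (a joint): how far the red lubricator's indicator pin has come out, in m: 0 fully in, about 0.030 fully out. It moves only upward, on the plunger's down strokes: every full stroke lifts it to its next notch (about 0.006, 0.012, 0.018, 0.024, 0.030) and it stays there by friction. The plunger must come all the way back up between strokes and go down at least 22 mm, otherwise the next stroke gains nothing. After it is fully out further strokes do nothing.
- pin_red_tip (a point): top of the red lubricator's indicator pin: a white upright pin 12 across, rising from the brass collar on the dark distributor block; 92 above the bench when fully in, 122 when fully out. A green band round its foot (5 tall) comes into sight above the collar only when it is fully out.
- lub_black: the black hand lubricator, bolted down: a 120 x 210 base plate carrying a grey oil tank with the pump on its lid, and a metal distributor block with the indicator pin. Origin on the bench under the plate; in its frame (x, y, z) the pump axis stands at (0, -35), the pin axis at (0, 65); tank lid top at z 118, filler cap at (34, -66) up to z 130, feed pipe on the -x side up to z 141, distributor block 52 x 50 with its top at z 80, pin collar up to z 88.
- head_black (a point): centre of the flat top of the black plunger head: a black round palm head, 46 across, 14 thick, facing up, 226 above the bench when fully up (it moves down with the plunger).
- plunger_black (a joint): travel of the black plunger in m: 0 fully up, 0.026 fully down (hard stop). A spring pushes it back up: about 6 N to start moving it, 12 to 16 N near the bottom. It rises by itself as soon as it is let go.
- pin_black (a joint): how far the black lubricator's indicator pin has come out, in m: 0 fully in, about 0.030 fully out. It moves only upward, on the plunger's down strokes: every full stroke lifts it to its next notch (about 0.006, 0.012, 0.018, 0.024, 0.030) and it stays there by friction. The plunger must come all the way back up between strokes and go down at least 22 mm, otherwise the next stroke gains nothing. After it is fully out further strokes do nothing.
- pin_black_tip (a point): top of the black lubricator's indicator pin: a white upright pin 12 across, rising from the brass collar on the dark distributor block; 92 above the bench when fully in, 122 when fully out. A green band round its foot (5 tall) comes into sight above the collar only when it is fully out.
- oil_can: copper oil can with a thin brass spout, body 60 across, 148 tall; origin at the centre of its underside (sizes in mm). Not part of the job.
- hammer: smith's hammer with wooden handle lying flat, 300 long; origin on the bench under its middle (sizes in mm). Not part of the job.
- tongs: dark steel blacksmith's tongs lying flat, 340 long; origin on the bench near their middle (sizes in mm). Not part of the job.
- wire_brush: wooden wire brush lying bristles down, 260 long, 40 tall; origin on the bench under its middle (sizes in mm). Not part of the job.
- flux_tin: round metal tin, 76 across, 70 tall; origin at the centre of its underside (sizes in mm). Not part of the job.
- chisel: dark steel cold chisel lying flat, 170 long, 20 thick; origin on the bench under its middle (sizes in mm). Not part of the job.
- twisted_bar: twisted square steel bar lying flat, 300 long, 17 thick; origin on the bench under its middle (sizes in mm). Not part of the job.

How it is judged:
By the outcome, as a careful person would: the job done as asked, in the order asked, and still so for the second after the job is handed in, with the robot touching nothing.
It also fails if it takes over 42 s, if anything falls off the work surface, if the arm or the gripper's body presses on something with over 40 N, if the wrist force passes 120 N, or if a joint passes its speed limit or range.

### The arm

A 6-joint arm with a two-finger parallel gripper is mounted at the origin on the work surface. World frame = base frame: x ahead of the robot, y to its left, z up, the work surface at z = 0. Lengths are in m, angles in rad, forces in N, time in s.
With the tool pointing down it reaches from about 0.325 to 0.9 m from the base axis. Payload 3.5 kg.
Tool frame: the origin (TCP) lies at the very end of the fingers, on their centre line; the grasp point (between the pads) lies 19 mm behind it (env.grip_point_offset is the distance from the TCP to the grasp point, in m); y points along the fingers, z is the direction in which the jaws open and shut, and the axes are right-handed (so a half turn about y gives the same grasp; the last joint's range is limited). The gripper opens to 85 mm and grips with 20 to 120 N. Pads are 22 mm wide; open, the fingers measure 114 mm over their backs; the gripper's body (76 mm by 85 mm) begins 54 mm behind the grasp point. The pads swing forward as they close: fully open they stand 13 mm farther back than shut.
Start: joints at [1.172, 0.276, -0.026, 1.268, 0, 1.467], TCP at [0.182, 0.598, 0.231] pointing down, gripper open.
Joint ranges: [-3.12, 3.12], [-0.85, 1.88], [-1.08, 1.24], [-1.95, 2.15], [-1.57, 1.53], [-3.14, 3.14]. Speed limits (rad/s): [2.57, 2.57, 3.14, 3.14, 3.14, 3.14].

### API

Orientations are given as a unit quaternion [x, y, z, w].
In Python, from station import env gives the robot as it stands.
- The arm moves only by the tool play_rows, never from a script. Its argument "deltas" is a list of rows, each an object with "claw": the opening, from 0 (shut) to 1 (fully open); "travel": the shift along the tool's x, y, z as a fraction of full scale, a list of three; "dr": the turn, a rotation vector about the tool's x, y, z as a fraction of full scale, a list of three. A call has 1 to 20 rows; each row is the pose to reach, as a shift and turn from the pose commanded when the call began, along the tool's axes at that moment; what a row does not reach only later rows make up. Full scale, the value 1, is 0.5 m for a shift and pi/2 rad for a turn. A row lasts 1/12 s, in which the tool goes at most 41.7 mm and 7.16 degrees, less where a joint would pass 70% of its speed; a pose out of reach is approached as far as the arm can. A call with a number of a shift or a turn outside -1 to 1 is refused whole. A call with a gripper value outside its range is refused whole. The fingers move at their own pace and stop on an object; the grip force is fixed at half the most. Time passes only in rows, so rows that repeat a pose let the fingers close. It gives the time, the measured TCP pose, the force and the opening at its end, in the units of the state.
- env.get_state(): the state, without advancing time (a new reading comes with each control period).
- env.capture(name): name is "scene" or "top"; returns a dict with "color" (480x640x3 uint8, red, green, blue), "z_map" (480x640 float32, m along the optical axis (not along the pixel's ray), 0 where there is no reading), "fx", "fy", "cx", "cy" (pixels), "D" ([k1, k2, p1, p2, k3] as OpenCV has them; the pictures are not rectified), "position" and "orientation" of the camera in the world. Camera axes: x right, y up, looking along -z (the intrinsics and any distortion apply to the point x, -y, -z); pixel columns grow to the right and rows downward; lengths in m; the calibration is good to about 2 mm. A picture is of the moment at which its call begins.
- env.hand_in(): hands the job in, once; it reports no verdict.
The state is a dict: "time_s": time; "qpos": joint angles; "dq": joint speeds; "joint_torque": joint torques, N m; "tcp_pos": TCP position; "tool_rot": TCP orientation; "force": force on the tool from outside, world axes, zero at the start; "torque": the same for the moment, N m; "gripper_width": opening from 0.0 (shut) to 1.0 (fully open).
Only numpy, scipy, OpenCV 4.12 (cv2) and the standard library are available. Lean on these libraries where they do the work, as an engineer would, in place of code of your own. Each camera call takes 0.05 s, during which the arm holds its last target.

## Working session

There is one attempt and no reset: what is moved stays moved. The work goes in short steps, Python scripts to look and compute and a tool call to move; the robot and the scene stay as the last step left them, time stands still between calls to the robot, and variables do not carry over. Pictures are saved under pics/ and viewed, and the job is handed in when it is done.

Besides the shell and the picture viewer there is one more tool, called after "Request:" as name([rows], argument=value, ...), one row to a line, values as JSON. play_rows: Moves the arm, as the interface text tells. Shift numbers are shares of 0.5 m and turn numbers shares of pi/2 rad, none past 1 either way. Its arguments: {"type":"object","properties":{"deltas":{"type":"array"}},"required":["deltas"]}

```bash
mkdir -p pics; ls
cat > h.py <<'E'
import numpy as np,cv2
from scipy.spatial.transform import Rotation as R
def ray(c,u,v):
    K=np.array([[c['fx'],0,c['cx']],[0,c['fy'],c['cy']],[0,0,1.]])
    p=cv2.undistortPoints(np.array([[[u,v]]],float),K,np.array(c['D'],float))[0,0]
    d=R.from_quat(c['orientation']).apply([p[0],-p[1],-1.])
    return np.array(c['position']),d
def onz(c,u,v,z):
    o,d=ray(c,u,v); return o+d*(z-o[2])/d[2]
E
python3 - <<'E'
from station import env
import cv2,pickle
s=env.get_state();print(s)
for n in("scene","top"):
    c=env.capture(n);pickle.dump(c,open(n+'0.pkl','wb'))
    cv2.imwrite(f'pics/{n}0.png',c['color'][:,:,::-1]);print(n,c['position'],c['orientation'],c['fx'],c['D'])
E
```

```text
pics
{'time_s': 0.0, 'qpos': array([ 1.17165511e+00,  2.77098435e-01, -2.79317695e-02,  1.26799106e+00,
        1.63513177e-05,  1.46739868e+00]), 'dq': array([-0.00063627, -0.00106222, -0.00345279,  0.00078418,  0.00090242,
        0.00027337]), 'joint_torque': array([-1.78557151e-03, -4.45508087e+01,  2.95202440e+01,  1.63988356e-02,
       -7.07505410e-05,  5.22217789e-06]), 'tcp_pos': array([0.18184826, 0.59712456, 0.23015719]), 'tool_rot': array([ 0.7001501 , -0.10438163,  0.10397926, -0.69862911]), 'force': array([ 0.60895519,  0.42953101, -0.13836787]), 'torque': array([ 0.00520897, -0.01123081,  0.00944238]), 'gripper_width': 1.0040304126718218}
scene [1.45118356 0.16063686 0.8266088 ] [0.28897423 0.34462243 0.68530393 0.57278949] 466.11917063209404 [-0.11160994  0.          0.          0.          0.        ]
top [ 0.46258545 -0.00490841  1.64686399] [ 0.02536227 -0.02352599 -0.70583957  0.70752653] 590.0634478274666 [0.00039556 0.         0.         0.         0.        ]
```

View pics/scene0.png

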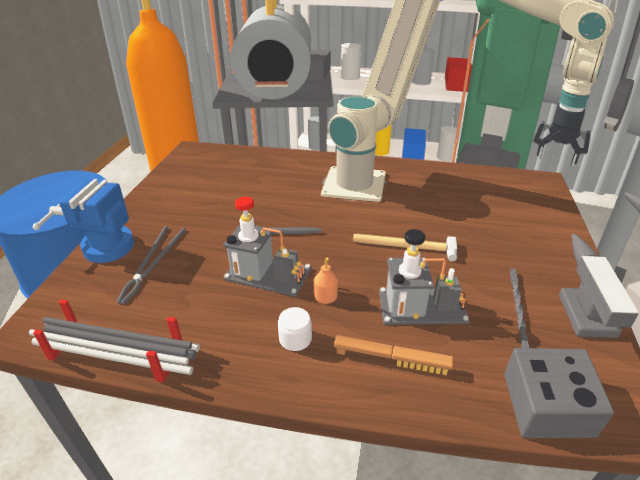

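View pics/top0.png

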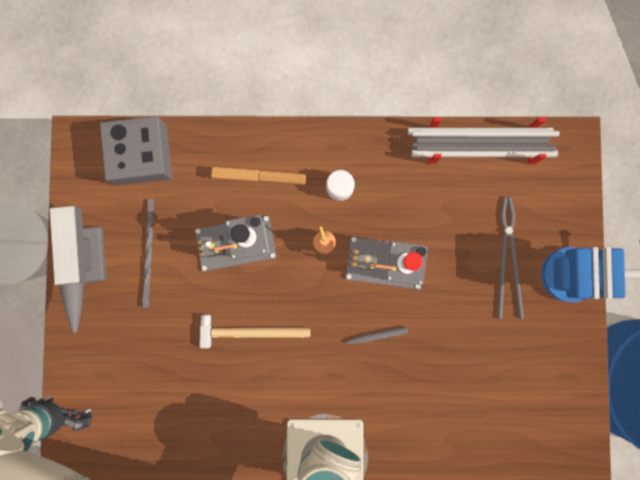

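The scene view shows the red head at about (244,204) and the black one at (414,237). In the top view the red head is at about (413,261). The red pin looks low. Next I'll measure the head.

Run:
```python
import pickle,cv2,numpy as np
from h import *
P={}
for n,box in(("top",(380,235,440,290)),("scene",(225,190,265,220))):
    c=pickle.load(open(n+'0.pkl','rb'));im=c['color'].astype(int)
    m=((im[...,0]>120)&(im[...,1]<60)&(im[...,2]<60)).astype(np.uint8)
    k=np.zeros_like(m);k[box[1]:box[3],box[0]:box[2]]=1;m*=k
    ys,xs=np.nonzero(m);print(n,len(xs),xs.min(),xs.max(),ys.min(),ys.max(),xs.mean(),ys.mean())
    e=cv2.fitEllipse(max(cv2.findContours(m,0,1)[0],key=len));print(e, onz(c,*e[0],.226),onz(c,*e[0],.219))
    z=c['z_map'];zz=z[m>0];print('z',np.median(zz),np.percentile(zz,5))
    # depth cloud
    pts=[]
    for x,y in zip(xs,ys):
        o,d=ray(c,x,y); pts.append(o+d*z[y,x])
    pts=np.array(pts);print(np.median(pts,0), np.percentile(pts[:,2],[50,90,98]))
    q=pts[pts[:,2]>.221];print('top pts',len(q),q.mean(0),q.min(0),q.max(0))
    if n=='top':a=c['color'][225:300,335:440]
    else:a=c['color'][190:300,215:320]
    cv2.imwrite(f'pics/{n}z0.png',cv2.resize(a[:,:,::-1],None,fx=5,fy=5,interpolation=2))
from station import env
s=env.get_state();print(R.from_quat(s['tool_rot']).as_matrix())
```

```text
top 16 404 418 252 267 407.9375 259.9375
((408.031494140625, 263.0606994628906), (6.605422019958496, 11.11859130859375), 155.2683868408203) [ 0.52211273 -0.20000087  0.226     ] [ 0.522406   -0.20096201  0.219     ]
z 1.4208894 1.4175102
[ 0.528425   -0.19306183  0.22685575] [0.22685575 0.22992813 0.23094846]
top pts 13 [ 0.52888209 -0.19946621  0.22701803] [ 0.51270779 -0.22419522  0.22173364] [ 0.54636103 -0.19014657  0.23109694]
scene 191 236 253 197 209 244.63350785340313 203.23560209424085
((244.6409912109375, 203.2039031982422), (12.510687828063965, 17.45010757446289), 84.36087799072266) [ 0.5357563  -0.20804337  0.226     ] [ 0.52508714 -0.21234028  0.219     ]
z 1.1351621 1.1258265
[ 0.53505756 -0.20895092  0.225861  ] [0.225861   0.22802615 0.22917854]
top pts 151 [ 0.53715351 -0.20756285  0.23007138] [ 0.50593574 -0.23019313  0.22125473] [1.45118356 0.16063686 0.8266088 ]
[[ 9.56560724e-01 -8.01443271e-04  2.91532055e-01]
 [-2.91533075e-01 -1.88067218e-03  9.56558900e-01]
 [-2.18351470e-04 -9.99997910e-01 -2.03262436e-03]]
```

View pics/scenez0.png

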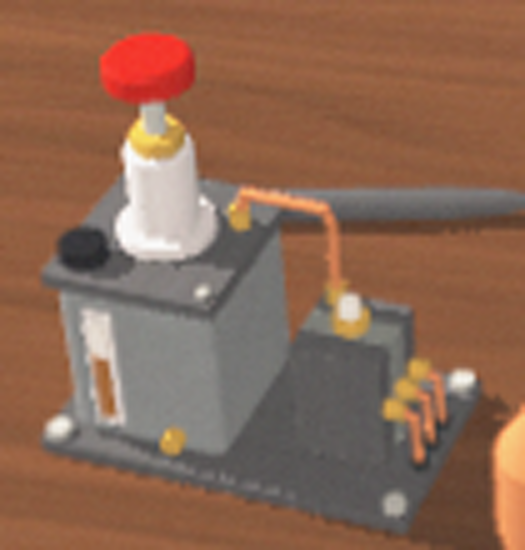

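View pics/topz0.png

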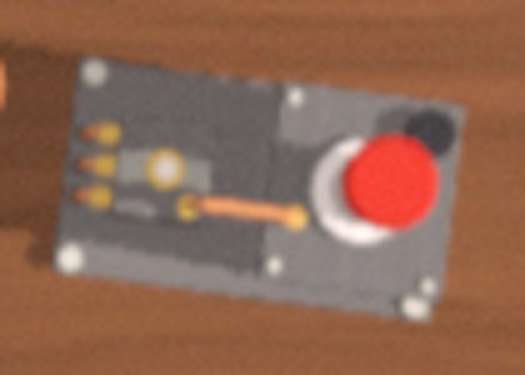

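Run:
```python
import pickle
from h import *
c=pickle.load(open('top0.pkl','rb'));im=c['color'].astype(int)
m=((im[...,0]>im[...,1]*2)&(im[...,0]>im[...,2]*2)&(im[...,0]>110)&(im[...,1]<90)).astype(np.uint8)
m[:, :398]=0;m[:,430:]=0;m[:245]=0;m[280:]=0
cs=max(cv2.findContours(m,0,1)[0],key=cv2.contourArea);e=cv2.fitEllipse(cs);print(e,m.sum())
print(onz(c,*e[0],.226),onz(c,*e[0],.219))
print('pin top',onz(c,335+166/5,225+168/5,.1))
s=pickle.load(open('scene0.pkl','rb'))
print('pin scene',onz(s,215+349/5,190+302/5,.096))
h=onz(c,*e[0],.226)
M=np.array([[.95656,-.0008,.29153],[-.29153,-.0019,.95656],[0,-1,-.002]])
t=np.array([.18185,.59712,.230]);print('delta tool mm',M.T@(np.array([h[0],h[1],.231])-t)*1000)
```

```text
((412.7339172363281, 260.6402587890625), (16.83343505859375, 18.236112594604492), 45.581703186035156) 264
[ 0.52797317 -0.21136643  0.226     ] [ 0.52829531 -0.21238357  0.219     ]
pin top [ 0.53885305 -0.11291836  0.1       ]
pin scene [ 0.53894801 -0.11297577  0.096     ]
delta tool mm [ 5.66785631e+02  2.59225689e-01 -6.72462496e+02]
```

Request:
play_rows([
  {"claw": 0, "travel": [0, -0.24, 0], "dr": [0, 0, 0]},
  {"claw": 0, "travel": [0, -0.24, 0], "dr": [0, 0, 0]},
  {"claw": 0, "travel": [0, -0.24, 0], "dr": [0, 0, 0]},
  {"claw": 0, "travel": [0, -0.24, 0], "dr": [0, 0, 0]},
  {"claw": 0, "travel": [0.567, -0.24, -0.672], "dr": [0, 0, 0]},
  {"claw": 0, "travel": [0.567, -0.24, -0.672], "dr": [0, 0, 0]},
  {"claw": 0, "travel": [0.567, -0.24, -0.672], "dr": [0, 0, 0]},
  {"claw": 0, "travel": [0.567, -0.24, -0.672], "dr": [0, 0, 0]},
  {"claw": 0, "travel": [0.567, -0.24, -0.672], "dr": [0, 0, 0]},
  {"claw": 0, "travel": [0.567, -0.24, -0.672], "dr": [0, 0, 0]},
  {"claw": 0, "travel": [0.567, -0.24, -0.672], "dr": [0, 0, 0]},
  {"claw": 0, "travel": [0.567, -0.24, -0.672], "dr": [0, 0, 0]},
  {"claw": 0, "travel": [0.567, -0.24, -0.672], "dr": [0, 0, 0]},
  {"claw": 0, "travel": [0.567, -0.24, -0.672], "dr": [0, 0, 0]},
  {"claw": 0, "travel": [0.567, -0.24, -0.672], "dr": [0, 0, 0]},
  {"claw": 0, "travel": [0.567, -0.24, -0.672], "dr": [0, 0, 0]},
  {"claw": 0, "travel": [0.567, -0.24, -0.672], "dr": [0, 0, 0]},
  {"claw": 0, "travel": [0.567, -0.24, -0.672], "dr": [0, 0, 0]},
])

```text
time_s: 1.6
tcp_pos: [0.3551, 0.194, 0.3509]
tool_rot: [-0.699, 0.105, -0.104, 0.699]
force: [-0.1, -0.6, -0.2]
gripper_width: 0.002
```

Request:
play_rows([
  {"claw": 0, "travel": [0.569, 0, -0.674], "dr": [0, 0, 0]},
  {"claw": 0, "travel": [0.569, 0, -0.674], "dr": [0, 0, 0]},
  {"claw": 0, "travel": [0.569, 0, -0.674], "dr": [0, 0, 0]},
  {"claw": 0, "travel": [0.569, 0, -0.674], "dr": [0, 0, 0]},
  {"claw": 0, "travel": [0.569, 0, -0.674], "dr": [0, 0, 0]},
  {"claw": 0, "travel": [0.569, 0, -0.674], "dr": [0, 0, 0]},
  {"claw": 0, "travel": [0.569, 0, -0.674], "dr": [0, 0, 0]},
  {"claw": 0, "travel": [0.569, 0, -0.674], "dr": [0, 0, 0]},
  {"claw": 0, "travel": [0.569, 0, -0.674], "dr": [0, 0, 0]},
  {"claw": 0, "travel": [0.569, 0, -0.674], "dr": [0, 0, 0]},
  {"claw": 0, "travel": [0.569, 0, -0.674], "dr": [0, 0, 0]},
  {"claw": 0, "travel": [0.569, 0, -0.674], "dr": [0, 0, 0]},
  {"claw": 0, "travel": [0.569, 0, -0.674], "dr": [0, 0, 0]},
  {"claw": 0, "travel": [0.569, 0, -0.674], "dr": [0, 0, 0]},
  {"claw": 0, "travel": [0.569, 0, -0.674], "dr": [0, 0, 0]},
])

```text
time_s: 2.85
tcp_pos: [0.5293, -0.2095, 0.3514]
tool_rot: [-0.699, 0.103, -0.103, 0.7]
force: [-0.3, 0.0, 0.2]
gripper_width: 0.002
```

```bash
cat > look.py <<'E'
import sys
from h import *
from station import env
s=env.get_state();print(s['time_s'],s['tcp_pos'],s['force'],s['qpos'])
c=env.capture('scene');cv2.imwrite('pics/%s.png'%sys.argv[1],cv2.resize(c['color'][130:300,190:330][:,:,::-1],None,fx=3.5,fy=3.5,interpolation=2))
E
python3 look.py s1
```

```text
2.85 [ 0.52927283 -0.2095048   0.35138376] [-0.29263886  0.00811806  0.1847638 ] [-4.90644342e-01  1.39699250e-01  5.36304321e-02  1.48529650e+00
  3.46668476e-04 -1.97339879e-01]
```

View pics/s1.png

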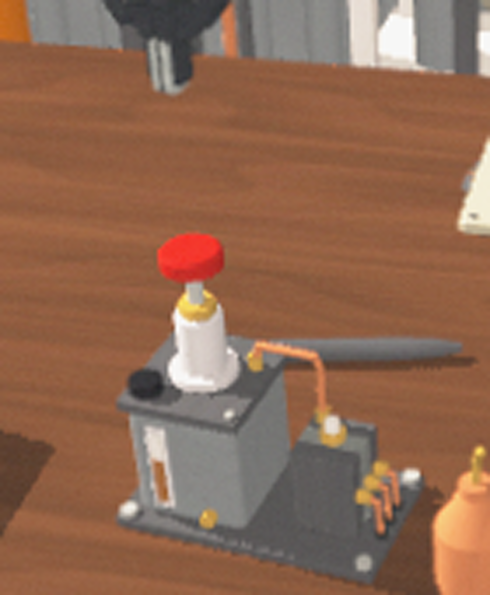

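The fingers are above the head; the red plunger at crop (190,258) and the pin at (333,428) are clear. Next is the first slow down stroke.

Request:
play_rows([
  {"claw": 0, "travel": [0, 0.07, 0.004], "dr": [0, 0, 0]},
  {"claw": 0, "travel": [0, 0.14, 0.004], "dr": [0, 0, 0]},
  {"claw": 0, "travel": [0, 0.19, 0.004], "dr": [0, 0, 0]},
  {"claw": 0, "travel": [0, 0.22, 0], "dr": [0, 0, 0]},
  {"claw": 0, "travel": [0, 0.236, 0], "dr": [0, 0, 0]},
  {"claw": 0, "travel": [0, 0.246, 0], "dr": [0, 0, 0]},
  {"claw": 0, "travel": [0, 0.256, 0], "dr": [0, 0, 0]},
  {"claw": 0, "travel": [0, 0.266, 0], "dr": [0, 0, 0]},
  {"claw": 0, "travel": [0, 0.276, 0], "dr": [0, 0, 0]},
  {"claw": 0, "travel": [0, 0.286, 0], "dr": [0, 0, 0]},
  {"claw": 0, "travel": [0, 0.294, 0], "dr": [0, 0, 0]},
  {"claw": 0, "travel": [0, 0.298, 0], "dr": [0, 0, 0]},
  {"claw": 0, "travel": [0, 0.298, 0], "dr": [0, 0, 0]},
  {"claw": 0, "travel": [0, 0.298, 0], "dr": [0, 0, 0]},
])

```text
time_s: 4.07
tcp_pos: [0.5294, -0.2107, 0.2063]
tool_rot: [-0.699, 0.103, -0.105, 0.7]
force: [-6.3, 3.8, 12.2]
gripper_width: -0.004
```

```bash
python3 look.py s2
```

```text
4.0667 [ 0.52940285 -0.21071545  0.20633951] [-6.32004379  3.80314735 12.21329178] [-4.92670839e-01  1.92586813e-01 -1.86617594e-01  1.19009897e+00
  8.30119575e-04 -1.97595439e-01]
```

View pics/s2.png

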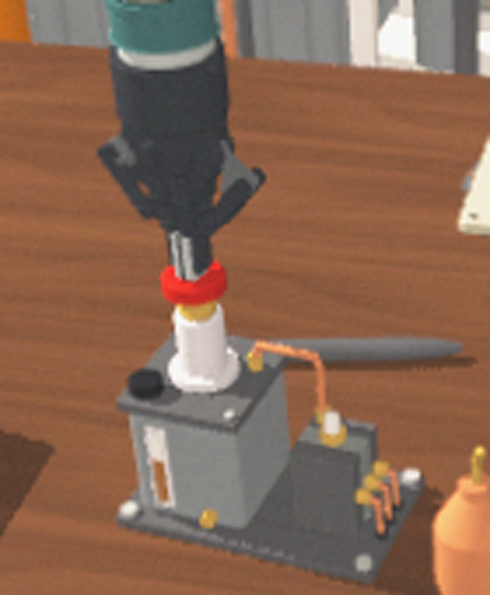

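Request:
play_rows([
  {"claw": 0, "travel": [0, 0.006, 0], "dr": [0, 0, 0]},
  {"claw": 0, "travel": [0, 0.012, 0], "dr": [0, 0, 0]},
  {"claw": 0, "travel": [0, 0.014, 0], "dr": [0, 0, 0]},
  {"claw": 0, "travel": [0, 0.014, 0], "dr": [0, 0, 0]},
  {"claw": 0, "travel": [0, 0.014, 0], "dr": [0, 0, 0]},
])

```text
time_s: 4.53
tcp_pos: [0.5295, -0.2108, 0.2]
tool_rot: [-0.699, 0.103, -0.105, 0.699]
force: [-6.7, 5.4, 14.3]
gripper_width: 0.001
```

```bash
python3 look.py s3
```

```text
4.5333 [ 0.5295469  -0.21079105  0.20002979] [-6.6558094   5.43810804 14.25796703] [-4.92649271e-01  1.96529768e-01 -1.95497613e-01  1.17668327e+00
  7.93410627e-04 -1.97638466e-01]
```

View pics/s3.png

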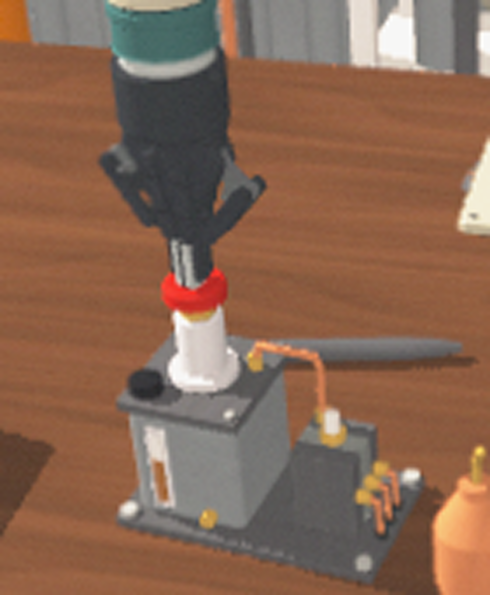

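Request:
play_rows([
  {"claw": 0, "travel": [0, -0.02, 0], "dr": [0, 0, 0]},
  {"claw": 0, "travel": [0, -0.04, 0], "dr": [0, 0, 0]},
  {"claw": 0, "travel": [0, -0.06, 0], "dr": [0, 0, 0]},
  {"claw": 0, "travel": [0, -0.09, 0], "dr": [0, 0, 0]},
  {"claw": 0, "travel": [0, -0.09, 0], "dr": [0, 0, 0]},
  {"claw": 0, "travel": [0, -0.09, 0], "dr": [0, 0, 0]},
  {"claw": 0, "travel": [0, -0.09, 0], "dr": [0, 0, 0]},
])

```text
time_s: 5.17
tcp_pos: [0.5296, -0.2115, 0.2404]
tool_rot: [0.7, -0.104, 0.104, -0.699]
force: [-0.1, 0.9, -0.3]
gripper_width: 0.0
```

```bash
python3 look.py s4
```

```text
5.1667 [ 0.52957701 -0.21150866  0.24040798] [-0.14985463  0.89810298 -0.3340474 ] [-4.93326005e-01  1.74469197e-01 -1.35520565e-01  1.25995488e+00
 -1.21719915e-05 -1.97663334e-01]
```

View pics/s4.png

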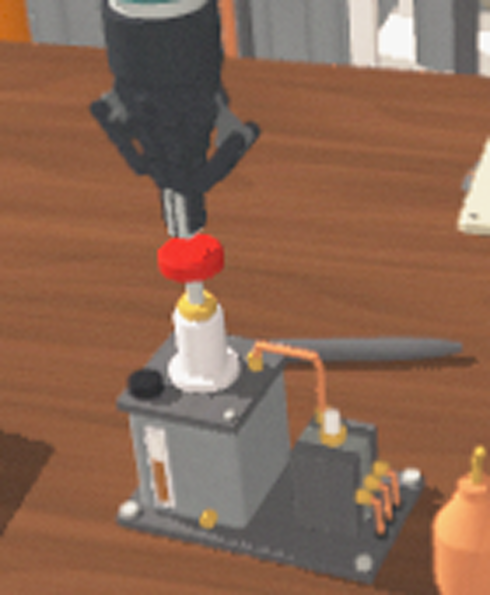

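The plunger is back up and the pin has risen one notch (tip at crop (332,410)). Next is a full cycle.

Request:
play_rows([
  {"claw": 0, "travel": [0, 0.02, 0], "dr": [0, 0, 0]},
  {"claw": 0, "travel": [0, 0.034, 0], "dr": [0, 0, 0]},
  {"claw": 0, "travel": [0, 0.046, 0], "dr": [0, 0, 0]},
  {"claw": 0, "travel": [0, 0.058, 0], "dr": [0, 0, 0]},
  {"claw": 0, "travel": [0, 0.07, 0], "dr": [0, 0, 0]},
  {"claw": 0, "travel": [0, 0.08, 0], "dr": [0, 0, 0]},
  {"claw": 0, "travel": [0, 0.09, 0], "dr": [0, 0, 0]},
  {"claw": 0, "travel": [0, 0.092, 0], "dr": [0, 0, 0]},
  {"claw": 0, "travel": [0, 0.092, 0], "dr": [0, 0, 0]},
  {"claw": 0, "travel": [0, 0.092, 0], "dr": [0, 0, 0]},
  {"claw": 0, "travel": [0, 0.072, 0], "dr": [0, 0, 0]},
  {"claw": 0, "travel": [0, 0.052, 0], "dr": [0, 0, 0]},
  {"claw": 0, "travel": [0, 0.03, 0], "dr": [0, 0, 0]},
  {"claw": 0, "travel": [0, 0, 0], "dr": [0, 0, 0]},
  {"claw": 0, "travel": [0, 0, 0], "dr": [0, 0, 0]},
  {"claw": 0, "travel": [0, 0, 0], "dr": [0, 0, 0]},
  {"claw": 0, "travel": [0, 0, 0], "dr": [0, 0, 0]},
])

```text
time_s: 6.63
tcp_pos: [0.5285, -0.211, 0.2384]
tool_rot: [-0.699, 0.105, -0.103, 0.7]
force: [-0.1, -0.1, -0.3]
gripper_width: -0.001
```

```bash
python3 look.py s5
```

```text
6.6333 [ 0.52848407 -0.21103654  0.23837622] [-0.13496975 -0.13200713 -0.32622358] [-4.93523074e-01  1.75926952e-01 -1.38085245e-01  1.25958441e+00
  2.10463727e-05 -1.97686686e-01]
```

View pics/s5.png

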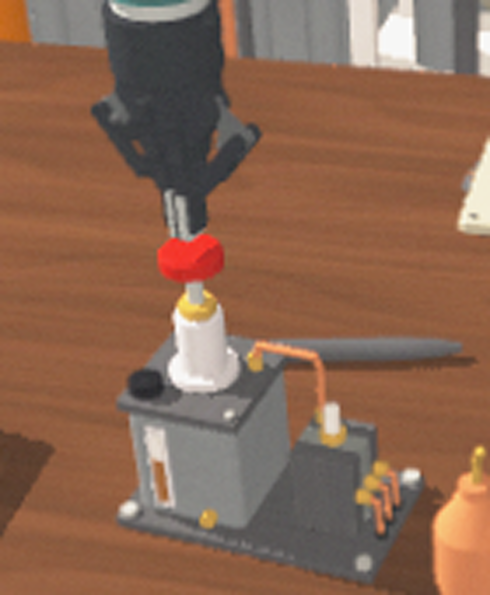

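The pin has risen again, so I'll repeat the cycle.

Request:
play_rows([
  {"claw": 0, "travel": [0, 0.02, 0], "dr": [0, 0, 0]},
  {"claw": 0, "travel": [0, 0.034, 0], "dr": [0, 0, 0]},
  {"claw": 0, "travel": [0, 0.046, 0], "dr": [0, 0, 0]},
  {"claw": 0, "travel": [0, 0.058, 0], "dr": [0, 0, 0]},
  {"claw": 0, "travel": [0, 0.07, 0], "dr": [0, 0, 0]},
  {"claw": 0, "travel": [0, 0.08, 0], "dr": [0, 0, 0]},
  {"claw": 0, "travel": [0, 0.09, 0], "dr": [0, 0, 0]},
  {"claw": 0, "travel": [0, 0.092, 0], "dr": [0, 0, 0]},
  {"claw": 0, "travel": [0, 0.092, 0], "dr": [0, 0, 0]},
  {"claw": 0, "travel": [0, 0.092, 0], "dr": [0, 0, 0]},
  {"claw": 0, "travel": [0, 0.072, 0], "dr": [0, 0, 0]},
  {"claw": 0, "travel": [0, 0.052, 0], "dr": [0, 0, 0]},
  {"claw": 0, "travel": [0, 0.03, 0], "dr": [0, 0, 0]},
  {"claw": 0, "travel": [0, 0, 0], "dr": [0, 0, 0]},
  {"claw": 0, "travel": [0, 0, 0], "dr": [0, 0, 0]},
  {"claw": 0, "travel": [0, 0, 0], "dr": [0, 0, 0]},
  {"claw": 0, "travel": [0, 0, 0], "dr": [0, 0, 0]},
])

```text
time_s: 8.1
tcp_pos: [0.5285, -0.2111, 0.2385]
tool_rot: [-0.699, 0.105, -0.103, 0.7]
force: [0.3, 0.6, -0.1]
gripper_width: 0.001
```

Request:
play_rows([
  {"claw": 0, "travel": [0, 0.02, 0], "dr": [0, 0, 0]},
  {"claw": 0, "travel": [0, 0.034, 0], "dr": [0, 0, 0]},
  {"claw": 0, "travel": [0, 0.046, 0], "dr": [0, 0, 0]},
  {"claw": 0, "travel": [0, 0.058, 0], "dr": [0, 0, 0]},
  {"claw": 0, "travel": [0, 0.07, 0], "dr": [0, 0, 0]},
  {"claw": 0, "travel": [0, 0.08, 0], "dr": [0, 0, 0]},
  {"claw": 0, "travel": [0, 0.09, 0], "dr": [0, 0, 0]},
  {"claw": 0, "travel": [0, 0.092, 0], "dr": [0, 0, 0]},
  {"claw": 0, "travel": [0, 0.092, 0], "dr": [0, 0, 0]},
  {"claw": 0, "travel": [0, 0.092, 0], "dr": [0, 0, 0]},
  {"claw": 0, "travel": [0, 0.072, 0], "dr": [0, 0, 0]},
  {"claw": 0, "travel": [0, 0.052, 0], "dr": [0, 0, 0]},
  {"claw": 0, "travel": [0, 0.03, 0], "dr": [0, 0, 0]},
  {"claw": 0, "travel": [0, 0, 0], "dr": [0, 0, 0]},
  {"claw": 0, "travel": [0, 0, 0], "dr": [0, 0, 0]},
  {"claw": 0, "travel": [0, 0, 0], "dr": [0, 0, 0]},
  {"claw": 0, "travel": [0, 0, 0], "dr": [0, 0, 0]},
])

```text
time_s: 9.52
tcp_pos: [0.5284, -0.211, 0.2383]
tool_rot: [-0.699, 0.105, -0.103, 0.7]
force: [0.1, -0.3, -0.4]
gripper_width: 0.0
```

```bash
python3 look.py s6
```

```text
9.5167 [ 0.5284449  -0.21102461  0.23826541] [ 0.05915584 -0.25269892 -0.39766425] [-4.93517964e-01  1.76011237e-01 -1.38219611e-01  1.25950618e+00
 -1.65083935e-05 -1.97733164e-01]
```

View pics/s6.png

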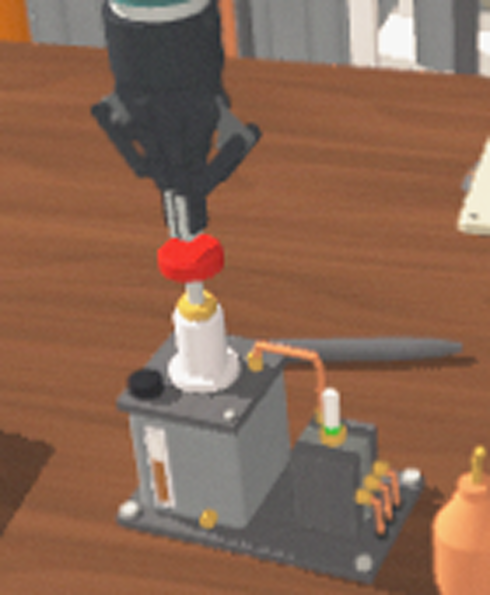

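The green band shows at crop (333,430). I'll measure the tip height and compare it with the black pin.

Run:
```python
from h import *
from station import env
c=env.capture('scene')
cv2.imwrite('pics/s7.png',cv2.resize(c['color'][225:270,270:300][:,:,::-1],None,fx=12,fy=12,interpolation=0))
cv2.imwrite('pics/s7b.png',cv2.resize(c['color'][255:300,430:475][:,:,::-1],None,fx=12,fy=12,interpolation=0))
K=np.array([[c['fx'],0,c['cx']],[0,c['fy'],c['cy']],[0,0,1.]])
Rt=R.from_quat(c['orientation']).inv()
for z in(.088,.092,.098,.116,.122):
    p=Rt.apply(np.array([.5389,-.1129,z])-c['position']);p=p*[1,-1,-1]
    print(z,cv2.projectPoints(p[None],np.zeros(3),np.zeros(3),K,np.array(c['D'],float))[0].ravel())
```

```text
0.088 [284.99847621 252.84976837]
0.092 [284.91600317 251.62334047]
0.098 [284.79179841 249.77445155]
0.116 [284.41559354 244.16044864]
0.122 [284.28898614 242.26639618]
```

View pics/s7.png

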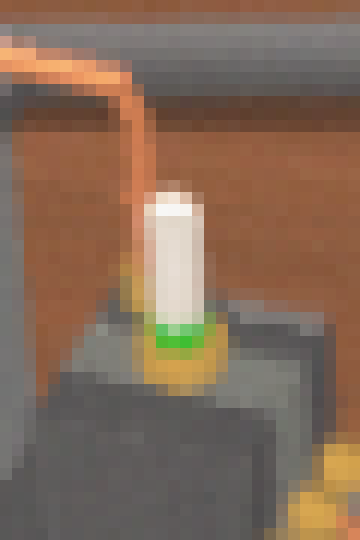

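View pics/s7b.png

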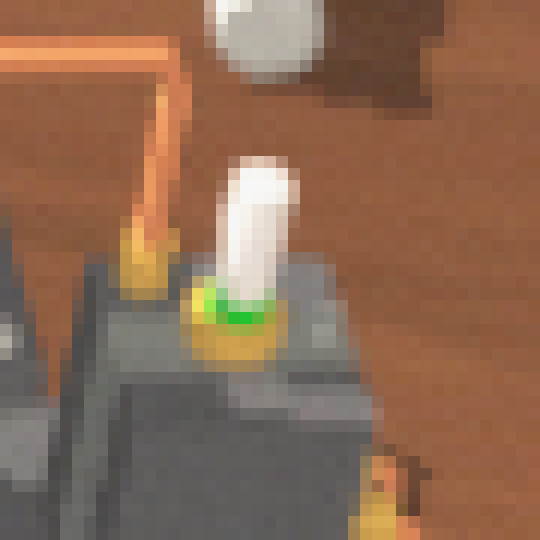

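The pin is fully out: its tip is at row 242, against 242.3 predicted for z = 0.122. The full green band shows, as on the served black one. I'll retreat upward, check once more and hand in.

Request:
play_rows([
  {"claw": 0, "travel": [0, -0.07, 0], "dr": [0, 0, 0]},
  {"claw": 0, "travel": [0, -0.14, 0], "dr": [0, 0, 0]},
  {"claw": 0, "travel": [0, -0.2, 0], "dr": [0, 0, 0]},
  {"claw": 0, "travel": [0, -0.2, 0], "dr": [0, 0, 0]},
  {"claw": 0, "travel": [0, -0.2, 0], "dr": [0, 0, 0]},
  {"claw": 0, "travel": [0, -0.2, 0], "dr": [0, 0, 0]},
])

```text
time_s: 10.12
tcp_pos: [0.529, -0.2113, 0.339]
tool_rot: [-0.699, 0.105, -0.104, 0.7]
force: [0.2, 0.5, 0.3]
gripper_width: 0.002
```

```bash
python3 look.py s8; python3 -c "
from station import env;import cv2
cv2.imwrite('pics/s9.png',env.capture('scene')['color'][:,:,::-1])"
```

```text
10.1167 [ 0.52895753 -0.21131682  0.33897227] [0.17556576 0.51949275 0.3271394 ] [-4.93553693e-01  1.42882569e-01  3.19361666e-02  1.46168954e+00
  3.17438842e-06 -1.97710344e-01]
```

View pics/s9.png

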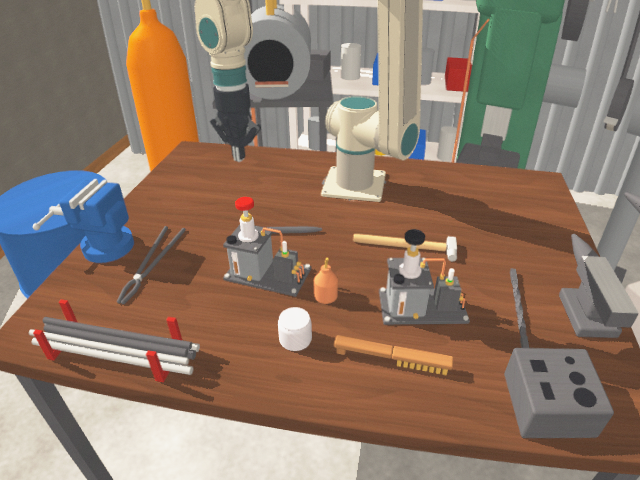

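The red plunger is up at (244,204), the pin is out at (284,248), and everything else is where it was.

```bash
python3 -c "
from station import env;print(env.hand_in())"
```

```text
the job is handed in; nothing more can be done
None
```

I pressed the red plunger with shut fingertips for four full strokes, letting it spring all the way up after each. The red indicator pin now stands fully out with its green band showing, and I handed the job in at about 10 s.

- **Pin:** the tip was at image row 242, against 242.3 predicted for 122 mm. The green band showed above the collar, as it does on the black lubricator. It took four strokes, not five, so the pin probably started one notch out.
- **First stroke:** I paused about 6 mm short of the bottom because the arm sagged under the spring, then pushed on down to about 26 mm. The pin rose on that stroke.
- **Forces:** readings at the end of each move were highest near the bottom of the first stroke, about 14 N down with 7 N and 5 N sideways. I did not read the force during the other three strokes.
- **Final state:** the plunger is up and the fingers are about 11 cm above it. In the last picture the loose things and the black lubricator look as they did at the start. No check failed.

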